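Bring the glued moulding to the curing lamp and clamp the carousel

TASK

With a fingertip, push on the bare arms of the carousel to turn it until its one long arm points straight at the curing lamp, and leave it there. Then push the clamp lever across, clockwise, fully to its stop to lock it, and take the hand clear. The carousel must still point at the lamp; do not touch the freshly glued mouldings on the arms' ends, and leave the other things on the bench where they stand: nothing is to be picked up.

Things in the scene. Friction and masses are not known exactly. Their poses are not given: they have to be found in the camera images.
- carousel: Carousel; its origin lies on its axis at table height. Aluminium hub (50 mm diameter, top at 72 mm, cap to 78 mm) with four level arms at right angles, on a fixed round foot (150 mm diameter, 14 mm high). Turns both ways without limit about the vertical, against about 0.15 N m; no spring, stops when no longer pushed. Its x axis lies along the long arm.
- long_tip (a point): Outer end of the long arm's top edge, 180 mm from the hub's axis, 65 mm above the table. The other three arms reach 130 mm and stand at 90, 180 and 270 degrees to it. All are aluminium bars 12 mm wide, from 49 to 65 mm above the table.
- lamp_spot (a point): The point in front of the lamp, 180 mm from the hub's axis and 65 mm above the table, straight on the line from the hub to the lamp: the long arm's end belongs here.
- lamp_lens (a point): Centre of the round lens of the curing lamp, a fixed white box 75 mm wide on a post with a dark round foot, 135 mm high in all; the lens looks at the hub, 215 mm from its axis and 103 mm above the table. x points away from the hub.
- moulding0 (a point): Freshly glued grey plastic moulding on the long arm, centre 165 mm from the axis, about 40 mm along the arm and 40 mm across, from 65 to at most 90 mm above the table. Not to be touched. Point at its middle, 77 mm up.
- moulding1 (a point): Same, on the short arm 90 degrees counterclockwise (from above) of the long one, centre 115 mm from the axis. On each short arm the bar is bare between 25 and 95 mm from the axis, on the long one between 25 and 140 mm.
- moulding2 (a point): Same, on the short arm pointing away from the long one, centre 115 mm from the axis.
- moulding3 (a point): Same, on the short arm 90 degrees clockwise of the long one, centre 115 mm from the axis.
- clamp (a joint): Angle of the clamp lever, rad: 0 fully open (lever points away from the carousel), grows clockwise seen from above, 1.57 at its stop (locked). Needs about 0.08 N m; it stays where it is left. The carousel's stiffness is the same in both positions.
- clamp_pivot (a point): Vertical pivot of the clamp lever, beside the carousel 225 mm from the hub's axis on a low foot (14 mm high); pivot boss 36 mm in diameter, its top at 66 mm; point at 62 mm.
- clamp_tip (a point): Centre of the black ball (24 mm diameter) on the lever's end, 95 mm from the pivot, 55 mm above the table. The lever is a steel bar 12 mm wide, from 48 to 62 mm above the table.
- bowl: White bowl heaped with grey mouldings, 180 mm diameter, 55 mm high, loose. Origin under its centre, as with all these bystanders.
- jar_a: Paint jar, 36 mm diameter, 42 mm high, loose, near the carousel.
- jar_b: Second such jar, loose.
- glue: Glue bottle, 32 mm diameter, 85 mm high, loose.
- offcut: Loose grey moulding, 90 mm long, 10 mm high, lying on the table.
- nippers: Side cutters, about 110 mm long, 14 mm high, loose.
- screwdriver: Screwdriver, 160 mm long, loose.
There are look-alikes about, which are no part of the job. What is shaped like the part that bears lamp_spot but purple or yellow is not meant.

How it is judged:
By the outcome, as a careful person would: the job done as asked, in the order asked, and still so for the second after the job is handed in, with the robot touching nothing.
It also fails if it takes over 72 s, if anything falls off the work surface, if the arm or the gripper's body presses on something with over 40 N, if the wrist force passes 120 N, or if a joint passes its speed limit or range.

ROBOT

A 6-joint arm with a two-finger parallel gripper is mounted at the origin on the work surface. World frame = base frame: x ahead of the robot, y to its left, z up, the work surface at z = 0. Lengths are in m, angles in rad, forces in N, time in s.
With the tool pointing down it reaches from about 0.375 to 0.9 m from the base axis. Payload 3.1 kg.
Tool frame: the origin (TCP) lies midway between the tips of the shut fingers; the grasp point (between the pads) lies 19 mm behind it; x points along the fingers, z is the direction in which the jaws open and shut, and the axes are right-handed (so a half turn about x gives the same grasp; the last joint's range is limited). The gripper opens to 85 mm and grips with 20 to 120 N. Pads are 22 mm wide; open, the fingers measure 114 mm over their backs; the gripper's body (76 mm by 85 mm) begins 54 mm behind the grasp point. The pads swing forward as they close: fully open they stand 13 mm farther back than shut.
Start: joints at [-1.298, 0.527, 1.433, -0, 1.181, -0.178], TCP at [0.272, -0.563, 0.231] pointing down, gripper open.
Joint ranges: [-3.08, 3.08], [-0.75, 2.2], [0.22, 2.44], [-1.43, 4.57], [0, 2.65], [-2.85, 2.85]. Speed limits (rad/s): [2.79, 2.79, 3.14, 3.14, 3.14, 3.14].

INTERFACE

Orientations are given as a unit quaternion [x, y, z, w].
In Python, from station import status, snapshot, camera_params, ticket gives the robot as it stands.
- The arm moves only by the tool arm_command, never from a script. Its argument "series" is a list that holds one entry, the list of rows, each a list of 4 numbers: the shift along the tool's x, y, z in mm, then the turn about the tool's x in rad. A call has 1 to 10 rows; each row shifts and turns the commanded pose from where the row before left it, along the tool's axes as they then stand; what a row does not reach is not made up. A row lasts 1/10 s, in which the tool goes at most 50 mm and 8.59 degrees, less where a joint would pass 70% of its speed; a pose out of reach is approached as far as the arm can. A call is refused whole if a number of a shift passes 50 or a number of a turn 0.15, either way. A call with a gripper value outside its range is refused whole. "jaw" is the opening in per cent of the stroke, from 0 (shut) to 100 (fully open), set as the call begins (left out, the last holds). The fingers move at their own pace and stop on an object; "force" is the grip in N (left out, the last holds). Time passes only in rows, so rows that do not move let the fingers close. It gives the time, the measured TCP pose, the force and the opening at its end, in the units of the state.
- status.sense(): the state, without advancing time (a new reading comes with each control period).
- snapshot(name): name is "scene" or "top" or "wrist"; returns the picture (400x640x3 uint8, red, green, blue); there is no depth.
- camera_params(name): a dict with "fovy" (degrees; the focal length in pixels is half the picture's height over the tangent of half this angle, whatever the lens; pixels are square), "cx", "cy" (the principal point, pixels), "extrinsics" (4x4, takes a point from camera to world coordinates); the wrist camera has in their place "mount" (4x4, takes a point from camera to tool coordinates, whose origin is the TCP and whose axes are the tool frame's). Camera axes: x right, y down, z forward; pixel columns grow to the right and rows downward; lengths in m; the calibration is good to about 2 mm. The wrist camera is an equidistant fisheye: a pixel r from the principal point sees the ray r / f radians off the axis. A picture is of the moment at which its call begins: read the wrist's pose just before it. camera_params takes no time and is no camera call.
- ticket.sign_off(): hands the job in, once; it reports no verdict.
The state is a dict: "t": time; "q": joint angles; "qd": joint speeds; "tau": joint torques, N m; "tcp_pos": TCP position; "tool_rot": TCP orientation; "force": force on the tool from outside, world axes, zero at the start; "ft_torque": the same for the moment, N m; "finger_gap": opening from 0.0 (shut) to 1.0 (fully open).
Only numpy, scipy, OpenCV 4.12 (cv2) and the standard library are available. Lean on these libraries where they do the work, as an engineer would, in place of code of your own. Each camera call takes 0.05 s, during which the arm holds its last target. There are 200 camera calls.

## Working session

There is one attempt and no reset: what is moved stays moved. The work goes in short steps, Python scripts to look and compute and a tool call to move; the robot and the scene stay as the last step left them, time stands still between calls to the robot, and variables do not carry over. Pictures are saved under pics/ and viewed, about 8 in all and at most 12, crops included, and the job is handed in when it is done.

Besides the shell and the picture viewer there is one more tool, called after "Emit:" as name(argument=value, ...) on one line, values as JSON. arm_command: Moves the arm, as the interface text tells. Its arguments: {"type":"object","properties":{"series":{"type":"array"},"jaw":{"type":"number"},"force":{"type":"number"}},"required":["series"]}

```bash
mkdir -p pics; python3 - <<'E'
from station import status, snapshot, camera_params
import cv2,numpy as np
np.set_printoptions(precision=4,suppress=True)
s=status.sense();print(s['t'],s['tcp_pos'],s['tool_rot'])
for n in("top","scene"):
    im=snapshot(n);cv2.imwrite(f'pics/{n}0.png',im[:,:,::-1]);p=camera_params(n);print(n,p)
print(camera_params("wrist"))
E
```

```text
0.0 [ 0.2721 -0.5618  0.2303] [ 0.3761  0.5997 -0.3751  0.5985]
top {'fovy': 49.02005046538458, 'cx': 317.1235498696003, 'cy': 200.99901475915743, 'extrinsics': array([[-0.0001, -0.9823,  0.1872,  0.2911],
       [-1.    , -0.0011, -0.0065,  0.0223],
       [ 0.0066, -0.1872, -0.9823,  1.4144],
       [ 0.    ,  0.    ,  0.    ,  1.    ]])}
scene {'fovy': 49.18985464073887, 'cx': 321.53709567559406, 'cy': 198.9439038376145, 'extrinsics': array([[ 0.008 ,  0.6343, -0.773 ,  1.4843],
       [ 0.9998, -0.0174, -0.0039,  0.0228],
       [-0.0159, -0.7729, -0.6344,  0.8662],
       [ 0.    ,  0.    ,  0.    ,  1.    ]])}
{'fovy': 65.70646984690485, 'cx': 316.5066151948112, 'cy': 198.84740764185173, 'mount': array([[-0.0007, -0.3236,  0.9462, -0.1424],
       [ 0.0007, -0.9462, -0.3236,  0.0835],
       [ 1.    ,  0.0004,  0.0009,  0.0001],
       [ 0.    ,  0.    ,  0.    ,  1.    ]])}
```

View pics/top0.png

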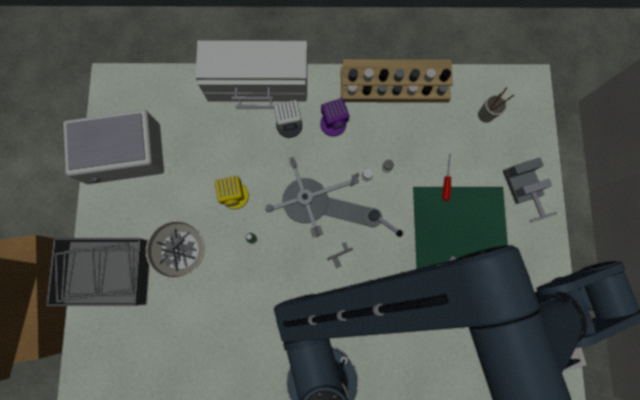

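View pics/scene0.png

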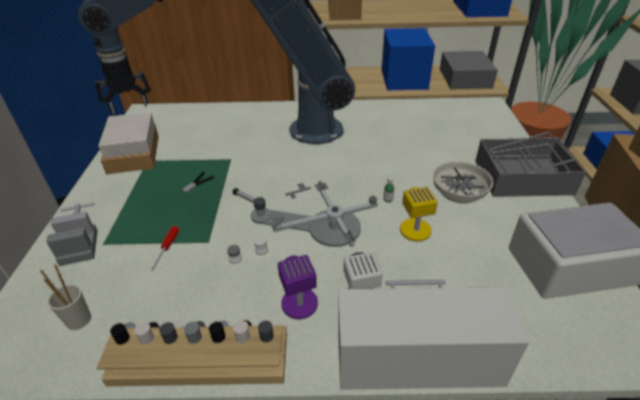

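Top view: hub near (304,198), white lamp near (288,118), clamp boss (373,215), ball (400,233), jars (367,175) and (388,165), glue (251,238). The purple and yellow lamps are decoys. Next I'll take a closer crop.

```bash
cat > h.py <<'E'
import numpy as np,cv2
from scipy.spatial.transform import Rotation as R
from station import status, snapshot, camera_params
np.set_printoptions(precision=4,suppress=True)
def ray(n,u,v):
    p=camera_params(n);f=200/np.tan(np.radians(p['fovy'])/2);E=p['extrinsics']
    return E[:3,3],E[:3,:3]@np.array([(u-p['cx'])/f,(v-p['cy'])/f,1])
def cast(n,u,v,z):
    o,d=ray(n,u,v);return o+d*(z-o[2])/d[2]
def proj(n,X):
    p=camera_params(n);f=200/np.tan(np.radians(p['fovy'])/2);E=p['extrinsics']
    c=E[:3,:3].T@(np.array(X)-E[:3,3]);return np.array([p['cx']+f*c[0]/c[2],p['cy']+f*c[1]/c[2]])
def crop(n,x0,y0,w,h,k,out,im=None):
    im=snapshot(n) if im is None else im
    c=cv2.resize(im[y0:y0+h,x0:x0+w],None,fx=k,fy=k,interpolation=cv2.INTER_CUBIC)
    cv2.imwrite(out,c[:,:,::-1])
E
python3 - <<'E'
from h import *
im=cv2.imread('pics/top0.png')[:,:,::-1]
crop('top',210,90,200,150,4,'pics/c1.png',im)
E
```

```text
(no output)
```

View pics/c1.png

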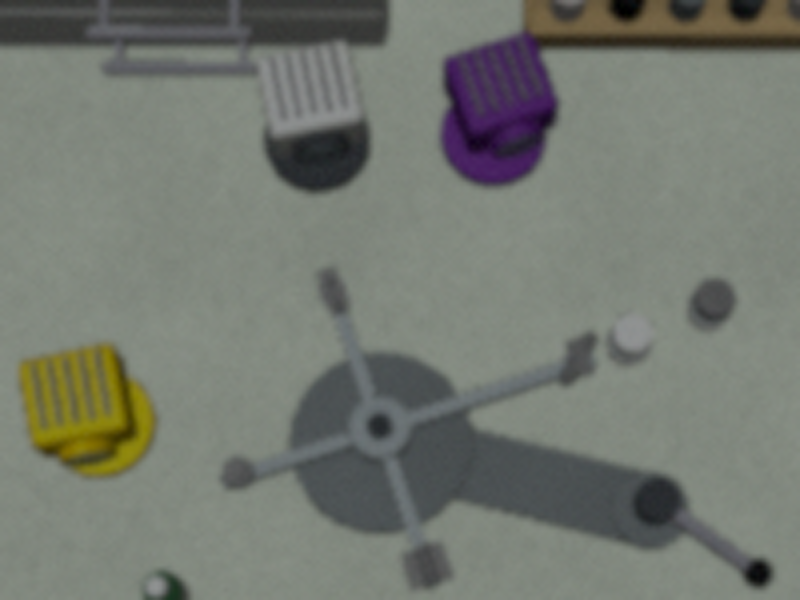

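```bash
python3 - <<'E'
from h import *
g=lambda x,y,z:cast('top',210+(x+.5)/4-.5,90+(y+.5)/4-.5,z)
hub=g(379,425,.078);print('hub',hub)
def pol(n,P,o=None):
    d=P-(hub if o is None else o);print(n,P[:2],'r %.4f ang %.2f'%(np.hypot(*d[:2]),np.degrees(np.arctan2(d[1],d[0]))))
pol('m0',g(578,358,.080));pol('m1',g(333,290,.08));pol('m2',g(238,472,.08));pol('m3',g(428,565,.08))
pol('arm0end',g(566,369,.065));pol('a2',g(258,468,.065));pol('a1',g(345,318,.065));pol('a3',g(420,540,.065))
pol('lampfoot',g(317,138,0.004))
for n,c in(('tl',(258,55)),('tr',(345,42)),('br',(362,127)),('bl',(275,138))):pol('box '+n,g(*c,.135))
pol('boxc',g(310,90.5,.135))
piv=g(656,500,.066);pol('pivot',piv);b=g(758,573,.055);pol('ball',b);pol('ball from piv',b,piv)
pol('jarA',g(630,335,.042));pol('jarB',g(713,299,.042))
s=status.sense();print(R.from_quat(s['tool_rot']).as_matrix(),s['q'])
# hub in scene picture
print(proj('scene',hub))
E
```

```text
hub [0.5619 0.053  0.078 ]
m0 [ 0.6152 -0.1023] r 0.1642 ang -71.08
m1 [0.6699 0.0898] r 0.1141 ang 18.79
m2 [0.5244 0.1616] r 0.1148 ang 109.08
m3 [0.4524 0.015 ] r 0.1160 ang -160.83
arm0end [ 0.6099 -0.0941] r 0.1548 ang -71.95
a2 [0.5302 0.1476] r 0.0997 ang 108.55
a1 [0.6512 0.0808] r 0.0935 ang 17.27
a3 [0.4737 0.0211] r 0.0939 ang -160.10
lampfoot [0.8247 0.1085] r 0.2685 ang 11.92
box tl [0.8427 0.147 ] r 0.2961 ang 18.50
box tr [0.8536 0.0797] r 0.2929 ang 5.23
box br [0.7841 0.066 ] r 0.2225 ang 3.35
box bl [0.775  0.1327] r 0.2275 ang 20.51
boxc [0.8137 0.1064] r 0.2573 ang 11.96
pivot [ 0.5051 -0.1626] r 0.2230 ang -104.77
ball [ 0.4494 -0.2422] r 0.3160 ang -110.87
ball from piv [ 0.4494 -0.2422] r 0.0972 ang -124.98
jarA [ 0.6435 -0.1481] r 0.2171 ang -67.92
jarB [ 0.6737 -0.2161] r 0.2914 ang -67.45
[[-0.0005  0.9001  0.4357]
 [ 0.0019  0.4357 -0.9001]
 [-1.      0.0003 -0.002 ]] [-1.2985  0.5284  1.4338 -0.      1.1814 -0.1785]
[334.2843 207.4322]
```

```bash
cat >> h.py <<'E'
def go(xyz,yaw,n):
    "n equal rows from the measured pose to xyz with tool y at yaw deg (tool down)"
    s=status.sense();M=R.from_quat(s['tool_rot']).as_matrix();p=np.array(s['tcp_pos'])
    y0=np.arctan2(M[1,1],M[0,1]);t=(np.radians(yaw)-y0+np.pi)%(2*np.pi)-np.pi
    st=(np.array(xyz)-p)/n
    rows=[]
    for i in range(n):
        a=y0+t*i/n;y=np.array([np.cos(a),np.sin(a),0]);x=np.array([0,0,-1.]);z=np.cross(x,y)
        rows.append([round(1000*st@x),round(1000*st@y),round(1000*st@z),round(-t/n,3)])
    print('at',s['t'],p,np.degrees(y0),s['force']);print(str(rows).replace(' ',''))
E
python3 -c "
from h import *
go([.559,-.038,.231],18.5,18)
r,o,d=85,-17,np.radians(6)
print('arc row per 6deg: y',o*np.cos(d)+r*np.sin(d)-o,'z',r*np.cos(d)-o*np.sin(d)-r)
print('arc row per 6deg: turn',-d)"
```

```text
at 0.1 [ 0.2721 -0.5619  0.2304] 25.829321990371376 [-0.1726 -0.3254  0.3579]
[[0,27,-19,np.float64(0.007)],[0,27,-19,np.float64(0.007)],[0,27,-20,np.float64(0.007)],[0,27,-20,np.float64(0.007)],[0,26,-20,np.float64(0.007)],[0,26,-20,np.float64(0.007)],[0,26,-20,np.float64(0.007)],[0,26,-21,np.float64(0.007)],[0,26,-21,np.float64(0.007)],[0,26,-21,np.float64(0.007)],[0,26,-21,np.float64(0.007)],[0,25,-21,np.float64(0.007)],[0,25,-21,np.float64(0.007)],[0,25,-22,np.float64(0.007)],[0,25,-22,np.float64(0.007)],[0,25,-22,np.float64(0.007)],[0,25,-22,np.float64(0.007)],[0,25,-22,np.float64(0.007)]]
arc row per 6deg: y 8.9780471564899 z 1.3113449818533383
arc row per 6deg: turn -0.10471975511965978
```

Emit:
arm_command(series=[[[0,27,-19,0.007],[0,27,-19,0.007],[0,27,-20,0.007],[0,27,-20,0.007],[0,26,-20,0.007],[0,26,-20,0.007],[0,26,-20,0.007],[0,26,-21,0.007],[0,26,-21,0.007],[0,26,-21,0.007]]], jaw=0)

```text
t: 1.1
tcp_pos: [0.4319, -0.27, 0.231]
tool_rot: [0.397, 0.586, -0.396, 0.585]
force: [0.1, -0.4, -0.5]
finger_gap: 0.004
```

Emit:
arm_command(series=[[[0,26,-21,0.007],[0,25,-21,0.007],[0,25,-21,0.007],[0,25,-22,0.007],[0,25,-22,0.007],[0,25,-22,0.007],[0,25,-22,0.007],[0,25,-22,0.007],[0,0,0,0]]])

```text
t: 2.0
tcp_pos: [0.561, -0.0359, 0.231]
tool_rot: [0.412, 0.575, -0.411, 0.575]
force: [0.7, 0.6, 0.0]
finger_gap: 0.005
```

```bash
python3 -c "
from h import *
go([.559,-.038,.042],18.5,8)
crop('top',210,90,200,150,4,'pics/c2.png')
cv2.imwrite('pics/w2.png',snapshot('wrist')[:,:,::-1])"
```

```text
at 2.0 [ 0.561  -0.0359  0.231 ] 18.85394414408864 [0.7376 0.552  0.0291]
[[24,0,0,np.float64(0.001)],[24,0,0,np.float64(0.001)],[24,0,0,np.float64(0.001)],[24,0,0,np.float64(0.001)],[24,0,0,np.float64(0.001)],[24,0,0,np.float64(0.001)],[24,0,0,np.float64(0.001)],[24,0,0,np.float64(0.001)]]
```

View pics/w2.png

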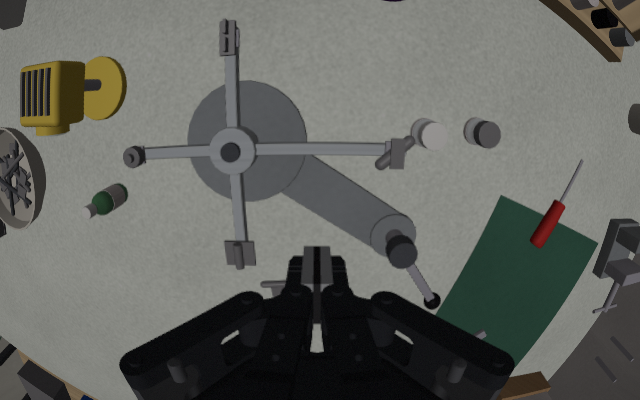

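The wrist view shows the fingertip at about (316,255), in the free sector between arm 3 and the clamp. The carousel and clamp are untouched. I'll go down beside the long arm.

Emit:
arm_command(series=[[[30,0,0,0],[30,0,0,0],[30,0,0,0],[30,0,0,0],[30,0,0,0],[29,0,0,0],[0,0,0,0]]])

```text
t: 2.8
tcp_pos: [0.5562, -0.0398, 0.0489]
tool_rot: [0.412, 0.577, -0.414, 0.571]
force: [-0.5, -0.2, -0.3]
finger_gap: 0.003
```

Emit:
arm_command(series=[[[0,5,0,0],[0,5,0,0],[0,4,0,0],[0,0,0,0]]])

```text
t: 3.2
tcp_pos: [0.5747, -0.0348, 0.0538]
tool_rot: [0.413, 0.573, -0.412, 0.576]
force: [-0.0, 0.3, 0.3]
finger_gap: -0.002
```

```bash
python3 -c "
from h import *
go([.572,-.0315,.052],18.5,2)
M=R.from_quat(status.sense()['tool_rot']).as_matrix();print(M.T@(np.array(status.sense()['tcp_pos'])-[.562,.053,.052]))
cv2.imwrite('pics/w3.png',snapshot('wrist')[:,:,::-1])"
```

```text
at 3.2 [ 0.5747 -0.0348  0.0538] 18.63519488500897 [-0.0041  0.2659  0.3462]
[[1,-1,-2,np.float64(0.001)],[1,-1,-2,np.float64(0.001)]]
[-0.0017 -0.016   0.0873]
```

View pics/w3.png

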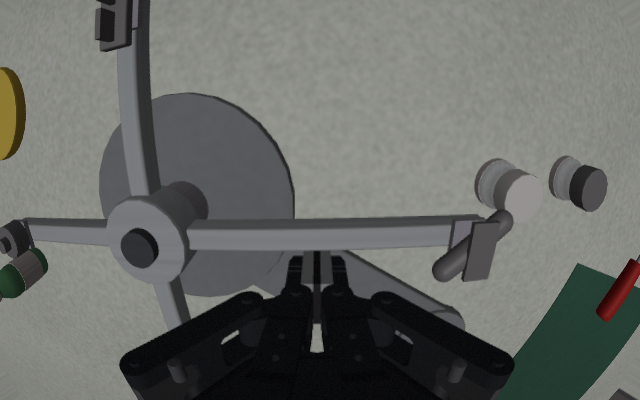

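The fingertip is flat against the long arm's bare section and nearly touching, well inside the moulding at (475,250). I'll shift slightly inward and start the arc.

Emit:
arm_command(series=[[[1,0,-12,0],[0,5.3,1,-0.07],[0,5.3,1,-0.07],[0,5.3,1,-0.07],[0,5.3,1,-0.07],[0,5.3,1,-0.07],[0,5.3,1,-0.07],[0,5.3,1,-0.07],[0,5.3,1,-0.07],[0,0,0,0]]])

```text
t: 4.25
tcp_pos: [0.6081, -0.0061, 0.0512]
tool_rot: [0.238, 0.666, -0.237, 0.666]
force: [-0.6, 0.7, 0.0]
finger_gap: 0.001
```

```bash
cat >> h.py <<'E'
def rel(h=(.562,.053,.052)):
    s=status.sense();M=R.from_quat(s['tool_rot']).as_matrix();d=np.array(s['tcp_pos'])-h
    print('t',s['t'],'tool-frame rel',1000*(M.T@d),'arm angle by tool yaw',np.degrees(np.arctan2(M[1,1],M[0,1]))-90,'force tool',M.T@s['force'],'q',s['q'])
E
python3 -c "
from h import *
rel();crop('top',210,90,200,150,4,'pics/c3.png')
cv2.imwrite('pics/w4.png',snapshot('wrist')[:,:,::-1])"
```

```text
t 4.25 tool-frame rel [  0.7048 -16.5882  73.1559] arm angle by tool yaw -39.25642785206724 force tool [-0.0224  0.1372 -0.8757] q [-0.1937  0.7491  1.603   0.0003  0.7902  0.4912]
```

View pics/w4.png

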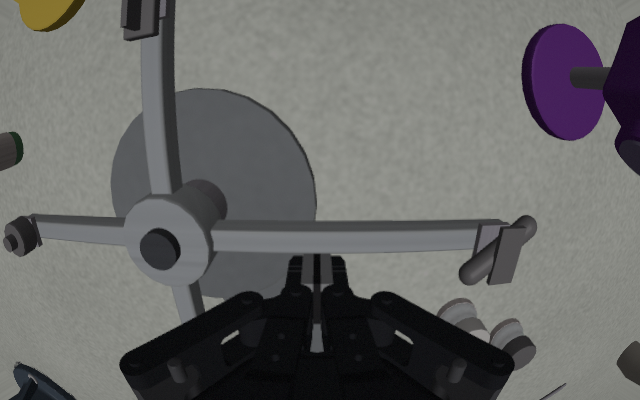

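The arm follows the fingertip, still flat and on the bare bar. I'll continue to just short of the target.

Emit:
arm_command(series=[[[0,5.2,1,-0.07],[0,5.2,1,-0.07],[0,5.2,1,-0.07],[0,5.2,1,-0.07],[0,5.2,1,-0.07],[0,5.2,1,-0.07],[0,5.2,1,-0.07],[0,5.2,1,-0.07],[0,5.2,1,-0.07],[0,5.2,1,-0.07]]])

```text
t: 5.35
tcp_pos: [0.6364, 0.0361, 0.0513]
tool_rot: [-0.006, 0.707, 0.005, 0.707]
force: [0.7, -2.0, -0.6]
finger_gap: -0.003
```

Emit:
arm_command(series=[[[0,4,1,-0.05],[0,0,0,0],[0,0,0,0]]])

```text
t: 5.65
tcp_pos: [0.6369, 0.0407, 0.0513]
tool_rot: [-0.022, 0.707, 0.022, 0.707]
force: [1.0, 0.1, 0.1]
finger_gap: 0.002
```

```bash
python3 -c "
from h import *
rel();crop('top',210,90,200,150,4,'pics/c4.png')
crop('scene',230,150,200,150,4,'pics/s4.png')"
```

```text
t 5.65 tool-frame rel [  0.6639 -16.907   74.0124] arm angle by tool yaw 3.564234516210874 force tool [-0.0796  0.0883  0.989 ] q [-0.1111  0.7763  1.5222  0.0003  0.8434 -0.1735]
```

View pics/c4.png

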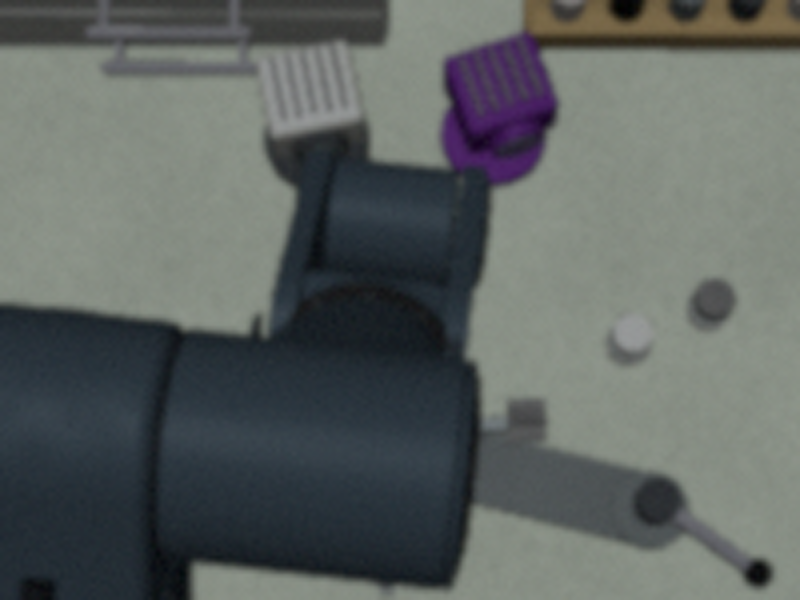

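Arm 3's moulding (526,417) is visible here, and its angle gives the long arm's.

```bash
python3 -c "
from h import *
g=lambda x,y,z:cast('top',210+(x+.5)/4-.5,90+(y+.5)/4-.5,z)
hub=np.array([.5619,.053,0])
for p,z in(((526,417),.08),((493,425),.065)):
    d=g(*p,z)-hub;print(np.hypot(*d[:2]),np.degrees(np.arctan2(d[1],d[0]))+90)
# wrist-camera: arm edges are better; use wrist picture to measure
p=camera_params('wrist');s=status.sense();im=snapshot('wrist');cv2.imwrite('pics/w5.png',im[:,:,::-1])
M=R.from_quat(s['tool_rot']).as_matrix();f=200/np.tan(np.radians(p['fovy'])/2)
def wp(u,v,z):
    a=np.array([u-p['cx'],v-p['cy']]);r=np.hypot(*a);t=r/f
    d=np.r_[a/r*np.sin(t),np.cos(t)];E=p['mount'];o=M@E[:3,3]+s['tcp_pos'];d=M@E[:3,:3]@d
    return o+d*(z-o[2])/d[2]
# top face of long arm: bright strip; per column find bright band near rows 210-260
g8=cv2.cvtColor(im,cv2.COLOR_RGB2GRAY)
for c in(240,340,380,420,440):print(c,[int(x) for x in g8[205:270:3,c]])
"
```

```text
0.1143192446977028 3.0687314688309186
0.08916010953703567 1.7917429932537914
240 [94, 92, 92, 94, 93, 74, 75, 74, 101, 128, 127, 125, 123, 126, 127, 104, 91, 91, 90, 90, 90, 90]
340 [145, 141, 141, 144, 150, 122, 71, 76, 74, 117, 128, 127, 124, 124, 127, 129, 120, 67, 11, 10, 17, 11]
380 [146, 140, 141, 145, 147, 142, 70, 76, 74, 110, 127, 126, 124, 122, 126, 128, 129, 149, 144, 144, 149, 149]
420 [146, 141, 142, 144, 144, 135, 68, 75, 74, 112, 126, 126, 123, 123, 126, 127, 144, 147, 143, 145, 146, 138]
440 [141, 141, 146, 146, 145, 145, 67, 74, 73, 113, 126, 125, 123, 123, 127, 128, 142, 143, 147, 144, 141, 145]
```

View pics/w5.png

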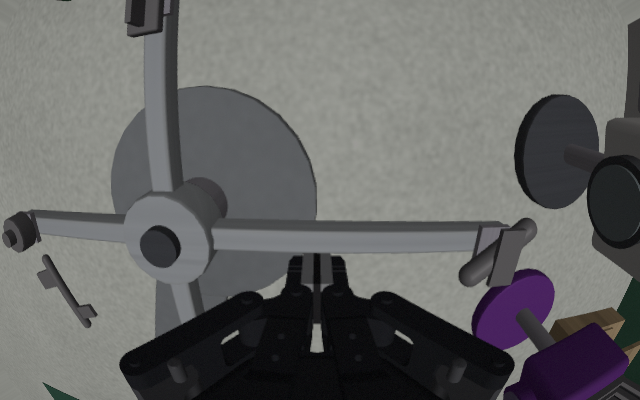

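The wrist view shows the white lamp's lens at about (616,202), its foot at (557,152) and the hub cap at (160,247). Arm and lamp are in one picture, so I can compare them directly.

```bash
cat >> h.py <<'E'
def warm(im,hint_rows=(200,300)):
    pass
class W:
    def __init__(s,im=None):
        s.p=camera_params('wrist');st=status.sense();s.im=snapshot('wrist') if im is None else im
        s.M=R.from_quat(st['tool_rot']).as_matrix();s.t=np.array(st['tcp_pos']);s.f=200/np.tan(np.radians(s.p['fovy'])/2)
    def __call__(s,u,v,z):
        a=np.array([u-s.p['cx'],v-s.p['cy']]);r=np.hypot(*a);t=r/s.f
        E=s.p['mount'];o=s.M@E[:3,3]+s.t;d=s.M@E[:3,:3]@np.r_[a/r*np.sin(t),np.cos(t)]
        return o+d*(z-o[2])/d[2]
    def edge(s,cols=range(225,460,8)):
        "far top edge of long arm: strongest dark->bright step between rows 222 and 245"
        g=cv2.GaussianBlur(cv2.cvtColor(s.im,cv2.COLOR_RGB2GRAY),(3,3),0).astype(float);P=[]
        for c in cols:
            d=np.diff(g[215:250,c]);i=int(np.argmax(d[1:-1]))+1
            v=215+i+.5+.5*(d[i-1]-d[i+1])/(d[i-1]-2*d[i]+d[i+1]);P.append(s(c,v,.065)[:2])
        P=np.array(P);k=np.polyfit(*( P.T),1);r=P[:,1]-np.polyval(k,P[:,0]);k=np.polyfit(*P[abs(r)<np.median(abs(r))*3].T,1)
        return np.degrees(np.arctan(k[0])),np.std(r),k
E
sed -i '/^def warm/,/pass/d' h.py
python3 -c "
from h import *
w=W(cv2.imread('pics/w5.png')[:,:,::-1]);print(w.edge())
h=w(160,246.5,.078);print('hub',h)
ln=w(616,202,.103);print('lens',ln)
ft=w(557,152,.006);print('foot',ft)
for q in(ln,ft):
  for hh in(h,np.array([.562,.053])):
    d=q[:2]-hh[:2];print(np.hypot(*d),np.degrees(np.arctan2(d[1],d[0])))
a,_,k=w.edge();t=np.radians(a);n=np.array([-np.sin(t),np.cos(t)]);print('edge offset from hub',1000*n@(np.array([.6,np.polyval(k,.6)])-h[:2]))
"
```

```text
(np.float64(2.5856267606951864), np.float64(3.3992243187411644e-05), array([0.0452, 0.0355]))
hub [0.5636 0.0562 0.078 ]
lens [0.7735 0.1    0.103 ]
foot [0.818  0.1092 0.006 ]
0.21445128232015118 11.777575395928073
0.21665710853255468 12.530424789713333
0.2599092915028416 11.763072204842288
0.2621111595020182 12.38548142717549
edge offset from hub 4.709126934487694
```

The arm is at about 2.6° and the lamp at 11.8–11.95°, so 9.2° remain. I'll turn 8° now and then refine.

Emit:
arm_command(series=[[[0,3.5,0.7,-0.047],[0,3.5,0.7,-0.047],[0,3.5,0.7,-0.047],[0,0,0,0],[0,0,0,0]]])

```text
t: 6.3
tcp_pos: [0.6382, 0.0512, 0.0514]
tool_rot: [-0.072, 0.703, 0.072, 0.704]
force: [-0.7, -0.7, -0.6]
finger_gap: -0.002
```

```bash
python3 -c "
from h import *
rel();w=W();cv2.imwrite('pics/w6.png',w.im[:,:,::-1]);print(w.edge())"
```

```text
t 6.3 tool-frame rel [  0.6571 -17.1946  74.2717] arm angle by tool yaw 11.662335778127442 force tool [ 0.553  -0.5722 -0.8726] q [-0.0943  0.778   1.517   0.0002  0.8464 -0.298 ]
(np.float64(10.272240889939688), np.float64(4.3539159054269705e-05), array([ 0.1812, -0.0408]))
```

Emit:
arm_command(series=[[[0,1,0.2,-0.014],[0,1,0.2,-0.014],[0,0,0,0],[0,0,0,0]]])

```text
t: 6.75
tcp_pos: [0.6383, 0.0531, 0.0514]
tool_rot: [-0.082, 0.702, 0.082, 0.702]
force: [1.0, -2.7, -0.1]
finger_gap: -0.0
```

```bash
python3 -c "
from h import *
rel();w=W();cv2.imwrite('pics/w7.png',w.im[:,:,::-1]);print(w.edge())"
```

```text
t 6.75 tool-frame rel [  0.6696 -17.472   74.2544] arm angle by tool yaw 13.34325511444284 force tool [ 0.1133 -2.8058  0.3364] q [-0.091   0.7782  1.5164 -0.0002  0.8466 -0.3238]
(np.float64(11.690187450388459), np.float64(4.171117830859196e-05), array([ 0.2069, -0.0551]))
```

The arm is at 11.7° against the lamp at 11.8–11.95°. I'll back off, lift, and head for the clamp.

Emit:
arm_command(series=[[[0,-10,0,0],[0,-15,0,0],[0,0,0,0],[-30,0,0,0],[-40,0,0,0],[-40,0,0,0],[-40,0,0,0],[0,0,0,0]]])

```text
t: 7.6
tcp_pos: [0.648, 0.0283, 0.2082]
tool_rot: [-0.083, 0.698, 0.081, 0.707]
force: [1.2, -0.8, 0.2]
finger_gap: 0.002
```

```bash
python3 -c "
from h import *
go([.4997,-.235,.20],145,10)"
```

```text
at 7.6 [0.648  0.0283 0.2082] 103.31876305044057 [ 1.1573 -0.7638  0.1576]
[[1,-22,-20,np.float64(-0.073)],[1,-21,-22,np.float64(-0.073)],[1,-19,-23,np.float64(-0.073)],[1,-17,-25,np.float64(-0.073)],[1,-15,-26,np.float64(-0.073)],[1,-13,-27,np.float64(-0.073)],[1,-11,-28,np.float64(-0.073)],[1,-9,-29,np.float64(-0.073)],[1,-7,-29,np.float64(-0.073)],[1,-5,-30,np.float64(-0.073)]]
```

Emit:
arm_command(series=[[[1,-22,-20,-0.073],[1,-21,-22,-0.073],[1,-19,-23,-0.073],[1,-17,-25,-0.073],[1,-15,-26,-0.073],[1,-13,-27,-0.073],[1,-11,-28,-0.073],[1,-9,-29,-0.073],[1,-7,-29,-0.073],[1,-5,-30,-0.073]]])

```text
t: 8.6
tcp_pos: [0.4941, -0.2334, 0.1905]
tool_rot: [-0.328, 0.626, 0.329, 0.626]
force: [0.3, 0.3, -0.1]
finger_gap: 0.0
```

Emit:
arm_command(series=[[[0,0,0,0],[0,0,0,0]]])

```text
t: 8.8
tcp_pos: [0.4947, -0.2329, 0.1907]
tool_rot: [-0.326, 0.627, 0.327, 0.627]
force: [0.6, 0.6, -0.3]
finger_gap: -0.002
```

```bash
python3 -c "
from h import *
go([.4997,-.235,.053],145,5)
rel((.505,-.163,.053))
crop('top',210,90,200,150,4,'pics/c5.png')"
```

```text
at 8.8 [ 0.4947 -0.2329  0.1907] 145.00257743651613 [ 0.5793  0.5845 -0.3308]
[[28,-1,0,np.float64(0.0)],[28,-1,0,np.float64(0.0)],[28,-1,0,np.float64(0.0)],[28,-1,0,np.float64(0.0)],[28,-1,0,np.float64(0.0)]]
t 8.8 tool-frame rel [-137.7703  -31.4423  -63.0609] arm angle by tool yaw 55.002577436516134 force tool [ 0.3312 -0.1399  0.8109] q [-0.6448  0.4767  1.671   0.0008  0.9956 -1.6052]
```

View pics/c5.png

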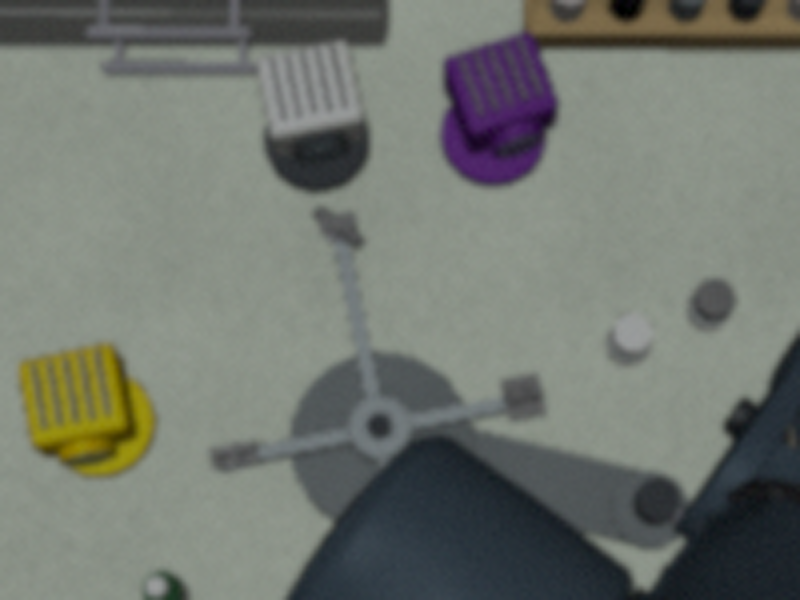

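The long arm (344,243) points up at the lamp and the jars are unmoved. I'll check the angle numerically while descending beside the lever.

```bash
python3 -c "
from h import *
g=lambda x,y,z:cast('top',210+(x+.5)/4-.5,90+(y+.5)/4-.5,z)
hub=np.array([.5619,.053,0])
for p,z,o in(((343,243),.065,0),((338,227),.08,0),((523,397),.08,90),((235,456),.08,-90),((357,318),.065,0)):
    d=g(*p,z)-hub;print(np.hypot(*d[:2]),np.degrees(np.arctan2(d[1],d[0]))+o)
im=cv2.imread('pics/c5.png').astype(float)
# arm centre columns per row, brightness vs darker foot/lighter table: use bluish-ness
for r in(250,270,290,310,330):
    s=im[r,320:390,0]-im[r,320:390,1];j=s>s.max()*.4+s.min()*.6;c=320+np.nonzero(j)[0].mean();d=g(c,r,.065)-hub;print(r,c,np.degrees(np.arctan2(d[1],d[0])))
"
```

```text
0.15417301859991264 11.197365271634093
0.16318563809431963 11.791968553657709
0.11412738678365315 11.123835705392494
0.11389008125016703 12.649762901297038
0.09114906128835418 11.557914157928757
250 343.5 11.462559481190615
270 347.5 11.4720838238244
290 352.0 11.289177679078483
310 355.0 11.728587627604382
330 359.0 11.797925636757727
```

Emit:
arm_command(series=[[[28,-1,0,0],[28,-1,0,0],[28,-1,0,0],[28,-1,0,0],[25,-1,0,0],[0,0,0,0]]])

```text
t: 9.45
tcp_pos: [0.498, -0.2329, 0.0513]
tool_rot: [-0.325, 0.628, 0.33, 0.625]
force: [-0.3, 0.3, 0.3]
finger_gap: 0.002
```

```bash
python3 -c "
from h import *
rel((.505,-.163,.053))
w=W();cv2.imwrite('pics/w8.png',w.im[:,:,::-1])"
```

```text
t 9.45 tool-frame rel [  1.4379 -34.1508 -61.4008] arm angle by tool yaw 55.24467237599768 force tool [-0.3132  0.4302  0.1045] q [-0.6409  0.7025  1.7508  0.0004  0.6956 -1.6054]
```

View pics/w8.png

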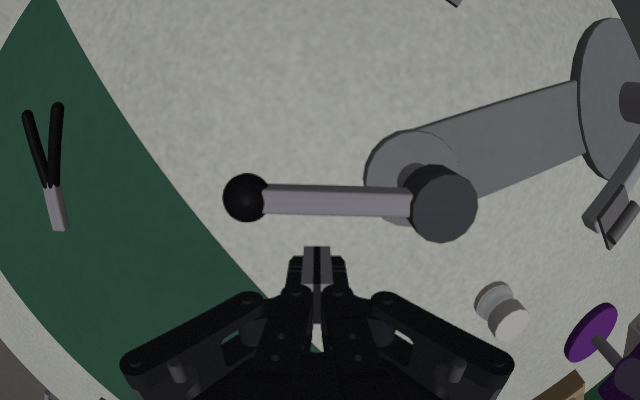

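The carousel measures about 11.6–11.8°, which is on target. The finger stands beside the lever between boss and ball, so I can push clockwise.

Emit:
arm_command(series=[[[0,8,0,0],[0,8,0,0],[0,4.4,-1,0.07],[0,4.4,-1,0.07],[0,4.4,-1,0.07],[0,4.4,-1,0.07],[0,4.4,-1,0.07],[0,4.4,-1,0.07],[0,4.4,-1,0.07],[0,4.4,-1,0.07]]])

```text
t: 10.5
tcp_pos: [0.4578, -0.206, 0.0559]
tool_rot: [-0.142, 0.692, 0.14, 0.694]
force: [-0.3, -2.2, 0.6]
finger_gap: -0.002
```

```bash
python3 -c "
from h import *
rel((.505,-.163,.053))"
```

```text
t 10.5 tool-frame rel [ -2.9547 -21.2229 -60.2325] arm angle by tool yaw 22.941093991645616 force tool [-0.6334 -1.9075 -1.1259] q [-0.6455  0.6575  1.8784 -0.0009  0.602  -1.0452]
```

Emit:
arm_command(series=[[[1,5,-1,0.07],[1,5,-1,0.07],[0,4.5,-1,0.07],[0,4.5,-1,0.07],[0,4.5,-1,0.07],[0,4.5,-1,0.07],[0,4.5,-1,0.07],[0,4.5,-1,0.07],[0,0,0,0]]])

```text
t: 11.4
tcp_pos: [0.4436, -0.1702, 0.0537]
tool_rot: [0.055, 0.704, -0.056, 0.705]
force: [0.7, 0.1, -0.7]
finger_gap: 0.001
```

```bash
python3 -c "
from h import *
rel((.505,-.163,.053))
w=W();cv2.imwrite('pics/w9.png',w.im[:,:,::-1])"
```

```text
t 11.4 tool-frame rel [ -0.7512 -16.714  -59.4798] arm angle by tool yaw -8.962057415425733 force tool [0.6798 0.2507 0.6963] q [-0.6022  0.6456  1.9453  0.      0.549  -0.4458]
```

View pics/w9.png

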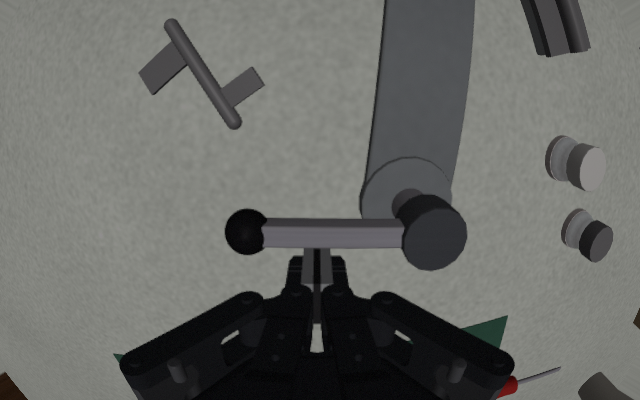

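The finger is on the bar and the lever is at about 171°, with the stop expected at about 165°. I'll push on until the force rises.

Emit:
arm_command(series=[[[0,3.3,-0.8,0.052],[0,3.3,-0.8,0.052],[0,1,0,0],[0,0,0,0]]])

```text
t: 11.85
tcp_pos: [0.4439, -0.1648, 0.0532]
tool_rot: [0.09, 0.701, -0.092, 0.702]
force: [-4.4, -6.1, 1.5]
finger_gap: -0.001
```

Emit:
arm_command(series=[[[0,1.5,0,0],[0,0,0,0]]])

```text
t: 12.05
tcp_pos: [0.444, -0.1646, 0.0532]
tool_rot: [0.089, 0.701, -0.092, 0.702]
force: [-6.8, -13.7, 2.5]
finger_gap: 0.0
```

Emit:
arm_command(series=[[[0,1,0,0],[0,0,0,0]]])

```text
t: 12.25
tcp_pos: [0.4441, -0.1645, 0.0532]
tool_rot: [0.088, 0.701, -0.092, 0.702]
force: [-9.7, -16.1, 1.0]
finger_gap: 0.002
```

```bash
python3 -c "
from h import *
rel((.505,-.163,.053))"
```

```text
t 12.25 tool-frame rel [ -0.2515 -16.8907 -58.5246] arm angle by tool yaw -14.641295488399138 force tool [ -0.8621 -18.0158  -5.2883] q [-0.5883  0.6454  1.9502 -0.0094  0.5421 -0.3247]
```

The force rises with no movement, so the lever is at its stop (about 165°). I'll back off and clear the hand.

Emit:
arm_command(series=[[[0,-10,0,0],[0,-15,0,0],[0,0,0,0],[-35,0,0,0],[-40,0,0,0],[-40,0,0,0],[-40,0,0,0],[-30,-10,0,0],[0,-30,0,0],[0,-30,0,0]]])

```text
t: 13.25
tcp_pos: [0.4203, -0.252, 0.2391]
tool_rot: [0.09, 0.7, -0.091, 0.702]
force: [-0.3, 0.2, 0.7]
finger_gap: 0.001
```

Emit:
arm_command(series=[[[0,-35,0,0],[0,-35,0,0],[0,-35,0,0],[0,-35,0,0],[0,-35,0,0],[0,-35,0,0],[0,-20,0,0],[0,0,0,0],[0,0,0,0]]])

```text
t: 14.15
tcp_pos: [0.3605, -0.4732, 0.2369]
tool_rot: [0.093, 0.701, -0.091, 0.701]
force: [1.0, 0.2, -0.7]
finger_gap: -0.0
```

```bash
python3 -c "
from h import *
rel();crop('top',210,90,200,150,4,'pics/c6.png')
g=lambda x,y,z:cast('top',210+(x+.5)/4-.5,90+(y+.5)/4-.5,z)
hub=np.array([.5619,.053,0])
im=cv2.imread('pics/c6.png').astype(float)
for r in(250,270,290,310,330):
    s=im[r,320:390,0]-im[r,320:390,1];j=s>s.max()*.4+s.min()*.6;c=320+np.nonzero(j)[0].mean();d=g(c,r,.065)-hub;print(r,c,np.degrees(np.arctan2(d[1],d[0])))
a=cv2.imread('pics/c5.png').astype(float);print('carousel diff c5/c6',abs(a-im)[200:420,200:560].mean())"
```

```text
t 14.15 tool-frame rel [-186.0567 -559.9706  -59.0002] arm angle by tool yaw -14.958481420221517 force tool [0.7192 0.474  0.8602] q [-1.1079  0.4811  1.5031  0.0009  1.1595 -0.8472]
250 344.5 11.15958614647484
270 346.5 11.812528970418557
290 352.0 11.289177679078483
310 354.5 11.956016044419766
330 358.5 12.071419758045502
carousel diff c5/c6 5.3742971380471385
```

View pics/c6.png

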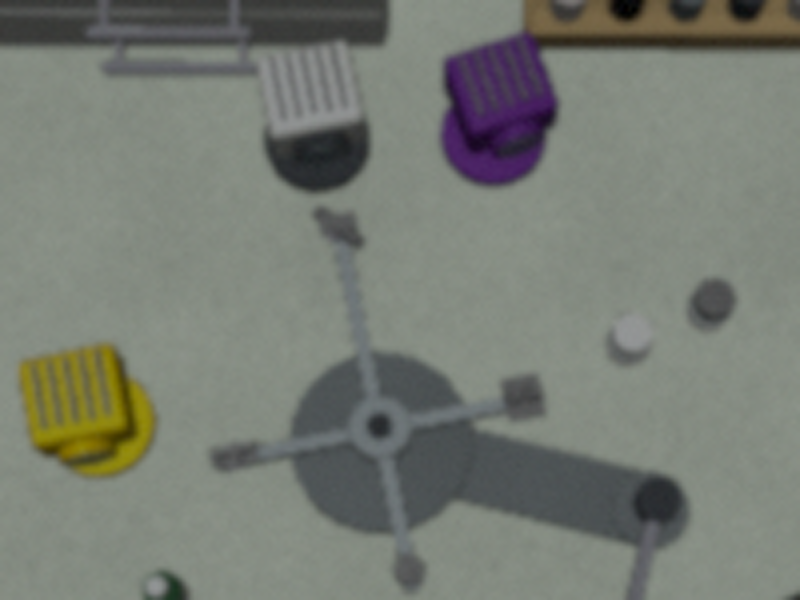

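The long arm, with its moulding at (338,226), still points at the white lamp at about 11.7°. The lever is swung fully across, and the jars and glue haven't moved.

```bash
python3 -c "
from station import ticket
print(ticket.sign_off())"
```

```text
the job is handed in; nothing more can be done
None
```

I turned the carousel until its long arm points at the white curing lamp, then pushed the clamp lever clockwise to its stop. I took the hand clear and handed the job in at about 14 s on the robot's clock.

- **Carousel:** I turned it about 83° by pushing the shut fingertips on the bare part of the long arm. At the end the wrist camera put the arm at 11.7°, and the last top picture gave 11.2–12.1°. The lamp measured 11.8–12.0° using each camera's own hub position. Mixing the wrist camera's lamp with the top camera's hub gave 12.4–12.5°. The last top picture shows no shift of the carousel after the clamp was pushed.
- **Clamp:** the lever stopped moving at about 165°, where I expected the stop, while the push force rose to about 18 N.
- **Other things:** in the last top picture the jars, the glue bottle and the lamps stand where they did. The bowl, offcut, nippers and screwdriver were outside that picture, so I did not re-check them. The hand was touching nothing at the end.

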